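Open the receipt printer for a new roll

ROBOT

A 6-joint arm with a two-finger parallel gripper is mounted at the origin on a cart in front of the work surface, level with it; the furniture and walls round the work are solid. World frame = base frame: x ahead of the robot, y to its left, z up, the work surface at z = 0. Lengths are in mm, angles in degrees, forces in N, time in s.
With the tool pointing down it reaches from about 250 to 725 mm from the base axis. Payload 9.7 kg.
Tool frame: the origin (TCP) lies midway between the tips of the shut fingers; the grasp point (between the pads) lies 19 mm behind it (env.tcp_to_grasp is the z of the grasp point in the tool frame, in mm); z points along the fingers, y is the direction in which the jaws open and shut (so a half turn about z gives the same grasp; the last joint's range is limited). The gripper opens to 85 mm and grips with 20 to 120 N. Pads are 22 mm wide; open, the fingers measure 114 mm over their backs; the gripper's body (76 mm by 85 mm) begins 54 mm behind the grasp point. The pads swing forward as they close: fully open they stand 13 mm farther back than shut.
Start: joints at [75.172, 4.979, 10.078, 95.1, 0, 90], TCP at [140.754, 531.682, 231.284] pointing down, gripper open.
Joint ranges: [-179.16, 179.16], [-48.56, 103.87], [-65.8, 70.77], [-126.05, 130.52], [-82.76, 87.17], [-180, 180]. Speed limits (degrees/s): [127.2, 127.2, 147.25, 180, 180, 180].

INTERFACE

Orientations are given as a 3x3 rotation matrix whose columns are the frame's x, y, z axes.
In Python, from cell import sensors, cams, env gives the robot as it stands.
- The arm moves only by the tool step_arm, never from a script. Its argument "moves" is text: rows parted by semicolons, each of 7 numbers parted by spaces: the turn, a rotation vector about the world's x, y, z in degrees, then the shift along the world's x, y, z in cm, then the finger opening in cm, from 0 to 8.54. In form: wx wy wz tx ty tz gripper; .... A call has 1 to 20 rows; each row is the pose to reach, as a shift and turn from the pose measured when the call began; what a row does not reach only later rows make up. A row lasts 1/12 s, in which the tool goes at most 41.7 mm and 7.16 degrees, less where a joint would pass 70% of its speed; a pose out of reach is approached as far as the arm can. A call with a gripper value outside its range is refused whole. The fingers move at their own pace and stop on an object; "newtons" is the grip in N (left out, the last holds). Time passes only in rows, so rows that repeat a pose let the fingers close. It gives the time, the measured TCP pose, the force and the opening at its end, in the units of the state.
- sensors.get_state(): the state, without advancing time (a new reading comes with each control period).
- cams.get_image(name): name is "scene" or "top" or "wrist"; returns the picture (420x560x3 uint8, blue, green, red); there is no depth.
- cams.calibration(name): a dict with "intrinsics" (3x3 intrinsics, pixels), "world_from_camera" (4x4, takes a point from camera to world coordinates). Camera axes: x right, y down, z forward; pixel columns grow to the right and rows downward; lengths in mm; the calibration is good to about 2 mm. A picture is of the moment at which its call begins: read the wrist's pose just before it. calibration takes no time and is no camera call; for the wrist camera it gives the pose at the moment of the call.
- env.close_job(): hands the job in, once; it reports no verdict.
The state is a dict: "clock": time; "joint_pos": joint angles; "qd": joint speeds; "effort": joint torques, N m; "ee_pos": TCP position; "orientation": TCP orientation; "force": force on the tool from outside, world axes, zero at the start; "ft_torque": the same for the moment, N m; "gripper_width": finger opening in mm.
Only numpy, scipy, OpenCV 4.12 (cv2) and the standard library are available. Lean on these libraries where they do the work, as an engineer would, in place of code of your own. Each camera call takes 0.05 s, during which the arm holds its last target. There are 200 camera calls.

TASK

The receipt printer on the counter is out of paper. Press down the wide ribbed release tab at the front of its top so that the sprung cover pops up, let go of the tab, then push the cover back with the fingertips until it stands fully open, and draw clear. Only press and push: do not pick up, tip or shift the printer, do not press the small round feed button beside the tab, and leave the bell, the jar and the cup where they stand.

Things in the scene. Friction and masses are not known exactly. Their poses are not given: they have to be found in the camera images.
- printer: Receipt printer, grey plastic with black cover and tab, 156 mm deep (its own x), 140 mm wide (its own y), standing loose on rubber feet, 1.3 kg. Origin: centre of its underside, on the counter. Its +x points from its front (the tab) to its back (the hinge), +y to its left seen from the front, z up. The front console (grey top 73 mm above the counter) takes the front 37 mm; the black cover lies behind it, its top 77 mm above the counter.
- tab_top (a point): Centre of the top face of the wide ribbed release tab, about 84 mm above the counter, 57.5 mm in front of the printer's origin and on its centre line. The tab is 27 mm (printer x) by 40 mm (printer y) and stands about 10 mm proud of the console. It is pressed straight down, anywhere on its top.
- tab (a joint): Release tab travel, m, straight down: 0 up, 0.006 fully pressed. The cover is let go at about 0.003, which takes 2 to 3 N; about 4 N presses it fully. It springs back to 0 when let go.
- cover_hinge (a point): Middle of the cover's hinge line, which runs along the printer's y at its back: 60 mm behind the printer's origin, 74.5 mm above the counter.
- cover_edge (a point): Middle of the cover's free front edge, half-way through its thickness, 93 mm from the hinge line. The cover is 126 mm wide and 5 mm thick; a latch tongue 16 mm wide sticks out 7 mm beyond the middle of this edge. Closed, the edge lies 33 mm in front of the printer's origin; popped up, about 50 mm higher, with open space below it.
- cover (a joint): Cover angle, rad: 0 closed and latched; it springs by itself to about 0.55 when the tab is pressed; 1.57 upright; 1.95 fully open, leaning back against its stop. The hinge is stiff with friction, so it stays wherever it is left beyond 0.55; less than 1 N at the free edge turns it.
- feed_top (a point): Centre of the top of the round feed button, 18 mm across, on the console 50 mm to the +y side of the tab's centre, its top 78 mm above the counter. Not to be pressed.
- feed (a joint): Feed button travel, m: 0 up, 0.003 pressed.
- bell: Counter bell, chrome dome, 80 mm across, 54 mm high; origin at the centre of its underside. Bystander.
- jar: Glass jar with a lid, 61 mm across, 91 mm high; origin at the centre of its underside. Bystander.
- cup: Espresso cup with handle, 64 x 89 mm, 48 mm high; origin at the centre of its underside. Bystander.

How it is judged (in metres and radians):
On the way, in this order (a step that is already met when the one before it is completed fails the run):
1. the release tab is pressed down while the cover is still down (value of joint tab above 0.002 m and value of joint cover below 0.35 rad).
2. the cover has sprung up and the tab has been let go (value of joint cover above 0.42 rad and value of joint tab below 0.0015 m), for 0.1 s.
At the end, for the whole second after the job is handed in: The cover stands at 1.7 rad or more (the stop is at 1.95) and at rest, the tab is back up, the printer stands flat within 25 mm of where it stood, and the bell, jar and cup are within 30 mm of theirs (value of joint cover above 1.7 rad and velocity of joint cover between -0.05 and 0.05 rad/s and value of joint tab below 0.0015 m and value of joint feed below 0.001 m and angle between printer's own z axis and vertical below 0.05 rad and height (world z) of printer below 0.01 m and distance of printer from where it was at the start of the episode below 0.025 m and linear speed of printer below 0.02 m/s and distance of each of bell, jar, cup from where it was at the start of the episode below 0.03 m); the robot touches nothing.
It fails at once if the printer is lifted, or tipped more than about 9 degrees (height (world z) of printer above 0.015 m or angle between printer's own z axis and vertical above 0.15 rad).
It fails at once if the printer is shoved more than 25 mm (distance of printer from where it was at the start of the episode above 0.025 m).
It fails at once if the round feed button is pressed (value of joint feed above 0.0015 m).
It fails at once if the bell, the jar or the cup is lifted or moved more than 30 mm (distance of any of bell, jar, cup from where it was at the start of the episode above 0.03 m).
It also fails if it takes over 45 s, if anything falls off the work surface, if the arm or the gripper's body presses on something with over 40 N, if the wrist force passes 120 N, or if a joint passes its speed limit or range.

## Working session

There is one attempt and no reset: what is moved stays moved. The work goes in short steps, Python scripts to look and compute and a tool call to move; the robot and the scene stay as the last step left them, time stands still between calls to the robot, and variables do not carry over. Pictures are saved under pics/ and viewed, about 8 in all and at most 12, crops included, and the job is handed in when it is done.

Besides the shell and the picture viewer there is one more tool, called after ">>>" by a JSON object that holds its "fn" and its "kwargs", one argument or row to a line. step_arm: Moves the arm, as the interface text tells. Its arguments: {"type":"object","properties":{"moves":{"type":"string"},"newtons":{"type":"number"}},"required":["moves"]}

```bash
mkdir -p pics; cat > h.py <<'E'
import numpy as np,cv2
from cell import sensors,cams,env
def ray(name,u,v,z,c=None):
    c=c or cams.calibration(name);K=np.array(c["intrinsics"]);T=np.array(c["world_from_camera"])
    d=T[:3,:3]@np.linalg.solve(K,[u,v,1]);o=T[:3,3];return o+d*(z-o[2])/d[2]
def proj(name,p,c=None):
    c=c or cams.calibration(name);K=np.array(c["intrinsics"]);T=np.linalg.inv(np.array(c["world_from_camera"]))
    q=K@(T[:3,:3]@np.array(p,float)+T[:3,3]);return q[:2]/q[2]
E
python3 - <<'E'
from h import *
a=cams.get_image("top");b=cams.get_image("scene")
cv2.imwrite("pics/top.png",a);cv2.imwrite("pics/scene.png",b)
for n in("top","scene"):print(cams.calibration(n))
s=sensors.get_state();print(s["orientation"],s["clock"],s["gripper_width"])
E
```

```text
{'intrinsics': array([[400.65880551,   0.        , 283.65395541],
       [  0.        , 400.65880551, 206.31282587],
       [  0.        ,   0.        ,   1.        ]]), 'world_from_camera': array([[-3.51744136e-03, -9.97405277e-01,  7.19050882e-02,
         4.98930543e+02],
       [-9.99742585e-01,  5.11916318e-03,  2.21033656e-02,
         2.00041840e+02],
       [-2.24141074e-02, -7.18088315e-02, -9.97166535e-01,
         9.50259843e+02],
       [ 0.00000000e+00,  0.00000000e+00,  0.00000000e+00,
         1.00000000e+00]])}
{'intrinsics': array([[381.91650712,   0.        , 279.15722969],
       [  0.        , 381.91650712, 208.23917837],
       [  0.        ,   0.        ,   1.        ]]), 'world_from_camera': array([[ 7.86191792e-01, -3.94185352e-01,  4.75941566e-01,
         1.13696038e+02],
       [-6.17978140e-01, -4.98556753e-01,  6.07901458e-01,
        -3.52761215e+02],
       [-2.34196834e-03, -7.72048620e-01, -6.35559158e-01,
         6.67984673e+02],
       [ 0.00000000e+00,  0.00000000e+00,  0.00000000e+00,
         1.00000000e+00]])}
[[-9.66701966e-01  2.55904746e-01 -2.64767418e-04]
 [ 2.55904882e-01  9.66701326e-01 -1.11243049e-03]
 [-2.87252268e-05 -1.14314401e-03 -9.99999346e-01]] 0.1 85.35662363199422
```

View pics/top.png

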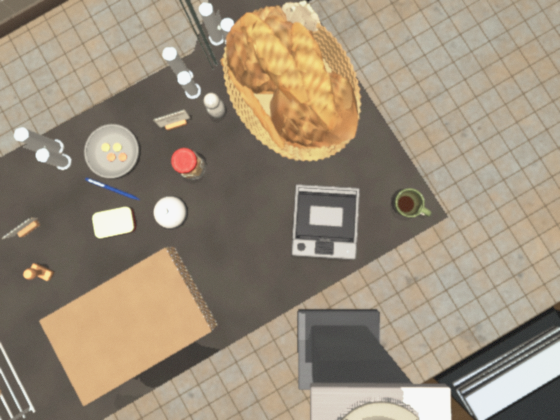

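View pics/scene.png

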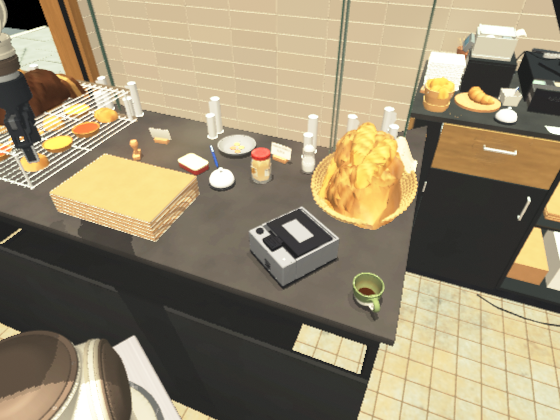

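The top view shows the printer at about (325,222), tab at (324,246), feed button at (301,247). The cup is at (409,203) on its right, the bread basket behind it at (290,85), and the jar at (187,163) and bell at (170,212) to its left. The scene view agrees. I'll enlarge the printer to measure it.

```bash
python3 - <<'E'
from h import *
a=cv2.imread("pics/top.png")[170:275,275:375]
cv2.imwrite("pics/c.png",cv2.resize(a,None,fx=5.7,fy=5.7,interpolation=cv2.INTER_CUBIC))
E
```

```text
(no output)
```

View pics/c.png

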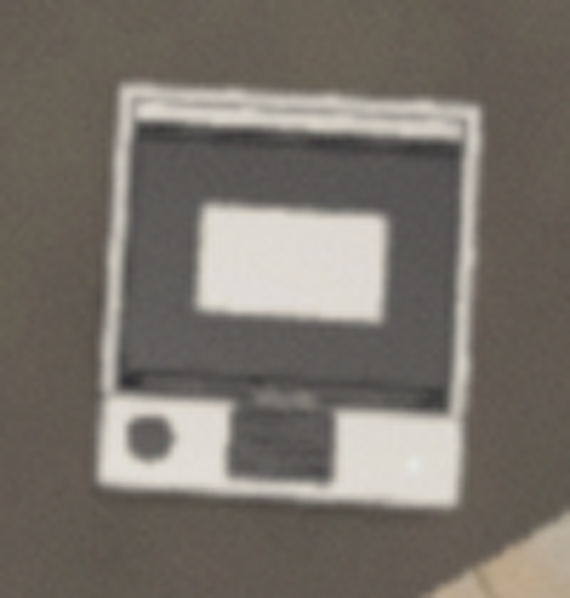

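The crop shows the tab centred at (280,443), the feed button at (149,439), and the printer's top corners at (97,487), (460,507), (122,85) and (480,104).

```bash
python3 - <<'E'
from h import *
f=lambda u,v,z:ray("top",275+(u+.5)/5.7-.5,170+(v+.5)/5.7-.5,z)
t=f(280,443,84);b=f(149,439,78);C=[f(97,487,73),f(460,507,73),f(122,85,77),f(480,104,77)]
print(t,b);print(np.round(C,1))
x=(C[2]+C[3]-C[0]-C[1])/2;y=(C[0]+C[2]-C[1]-C[3])/2
print(np.linalg.norm(x[:2]),np.linalg.norm(y[:2]),np.degrees(np.arctan2(x[1],x[0])),np.degrees(np.arctan2(-y[0],y[1])),np.mean(C,0))
print(np.linalg.norm(t-b))
for n,p,z in(("cup",(405,204),48),("jar",(187,160),91),("bell",(170,211),54)):print(n,ray("top",*p,z))
E
```

```text
[472.68856171 133.50867305  84.        ] [474.1604613  182.70154809  78.        ]
[[455.8 202.6  73. ]
 [447.9  64.6  73. ]
 [609.7 192.2  77. ]
 [601.5  55.1  77. ]]
154.04579506635932 137.72253991626735 -3.704392446726562 -3.3485306355228914 [528.7557632 128.6197656  75.       ]
49.57928441520555
cup [567.79743569 -52.34202634  48.        ]
jar [663.22804893 429.55471096  91.        ]
bell [554.27483086 476.38830445  54.        ]
```

Measured sizes are 154 x 138 mm with the feed button 49.6 mm from the tab, and the tab agrees with the body centre to 2 mm; yaw is about -3.5°. Going above the tab with the fingers shut.

>>> {"fn": "step_arm", "kwargs": {
  "moves": "0 0 4 2.5 -3 0 0; 0 0 8 5 -6 -1 0; 0 0 11.3 7.5 -9 -2 0; 0 0 11.3 10 -12 -3 0; 0 0 11.3 12.5 -15 -4 0; 0 0 11.3 15 -18 -5 0; 0 0 11.3 17.5 -21 -6 0; 0 0 11.3 20 -24 -7 0; 0 0 11.3 22.5 -27 -8 0; 0 0 11.3 25 -30 -9 0; 0 0 11.3 27.5 -33 -9.5 0; 0 0 11.3 30 -36 -10 0; 0 0 11.3 32 -39 -10 0; 0 0 11.3 32.8 -39.9 -10 0; 0 0 11.3 32.8 -39.9 -10 0; 0 0 11.3 32.8 -39.9 -10 0",
  "newtons": 40
}}

```text
clock: 1.43
ee_pos: [468.6, 132.2, 130.3]
orientation: [[-0.998, 0.063, -0.001], [0.063, 0.998, -0.001], [0.001, -0.001, -1.0]]
force: [-0.3, 0.6, 0.9]
gripper_width: -0.0
```

```bash
python3 - <<'E'
from h import *
a=cams.get_image("wrist");b=cams.get_image("scene")[170:310,210:400]
s=sensors.get_state();print(s)
c=cams.calibration("wrist");print(c)
b=cv2.resize(b,None,fx=2,fy=2,interpolation=cv2.INTER_CUBIC)
o=np.zeros((420,560+380,3),np.uint8);o[:,:560]=a;o[:280,560:]=b
cv2.imwrite("pics/w1.png",cv2.resize(o,(800,357),interpolation=cv2.INTER_AREA))
for p in([472,133,84],[474,183,78],[469,133,84]):print(proj("wrist",p)*800/940)
E
```

```text
{'clock': 1.5333, 'joint_pos': array([ 1.59226559e+01, -4.45918778e+00, -1.05250000e+01,  8.39764771e+01,
       -4.80807754e-02,  1.94066196e+01]), 'qd': array([ 0.73057522, -0.31452485, -0.04168575,  0.03249575, -0.09756035,
       -0.17021189]), 'effort': array([-1.03641685e+00, -4.16689968e+01,  4.70798421e+01, -2.47350382e-02,
       -3.34281928e-02, -1.81592884e-03]), 'ee_pos': array([468.12200531, 133.29950342, 130.6044629 ]), 'orientation': array([[-9.98151765e-01,  6.07686154e-02, -4.79552838e-04],
       [ 6.07690747e-02,  9.98151342e-01, -1.00945799e-03],
       [ 4.17322944e-04, -1.03673426e-03, -9.99999376e-01]]), 'force': array([-0.35794159, -0.14739969,  0.03438067]), 'ft_torque': array([-0.00225513, -0.03548933,  0.01305479]), 'gripper_width': 0.0533290047230182}
{'intrinsics': array([[308.76001726,   0.        , 278.85775089],
       [  0.        , 308.76001726, 211.99283098],
       [  0.        ,   0.        ,   1.        ]]), 'world_from_camera': array([[ 6.11493874e-02,  9.44959815e-01,  3.21421377e-01,
         3.85116893e+02],
       [ 9.98127715e-01, -5.74569969e-02, -2.09704323e-02,
         1.37807047e+02],
       [-1.34830875e-03,  3.22101913e-01, -9.46704040e-01,
         2.73691498e+02],
       [ 0.00000000e+00,  0.00000000e+00,  0.00000000e+00,
         1.00000000e+00]])}
[238.30106533 207.35048248]
[300.04030278 203.08439083]
[238.07233886 203.87124205]
```

View pics/w1.png

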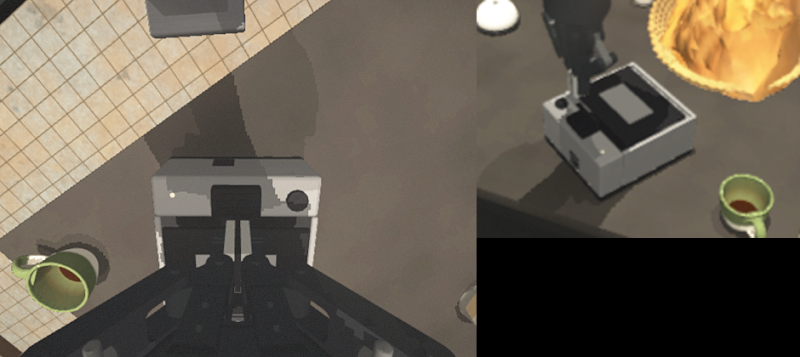

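The wrist view has the tab at (236,202) and the feed button at (297,201), within 4 mm of prediction and with the fingers over the tab. Pressing down gently.

>>> {"fn": "step_arm", "kwargs": {
  "moves": "0 0 0 0 -0.1 -1.5 0; 0 0 0 0 -0.1 -3 0; 0 0 0 0 -0.1 -4 0; 0 0 0 0 -0.1 -4.5 0; 0 0 0 0 -0.1 -4.8 0; 0 0 0 0 -0.1 -5 0; 0 0 0 0 -0.1 -5.1 0; 0 0 0 0 -0.1 -5.1 0; 0 0 0 0 -0.1 -5.1 0"
}}

```text
clock: 2.28
ee_pos: [468.4, 132.5, 80.2]
orientation: [[-0.998, 0.061, 0.0], [0.061, 0.998, -0.001], [-0.0, -0.001, -1.0]]
force: [-0.4, 1.0, 1.9]
gripper_width: -0.2
```

>>> {"fn": "step_arm", "kwargs": {
  "moves": "0 0 0 0 0 -0.1 0; 0 0 0 0 0 -0.2 0; 0 0 0 0 0 -0.25 0; 0 0 0 0 0 -0.25 0"
}}

```text
clock: 2.62
ee_pos: [468.7, 132.5, 77.8]
orientation: [[-0.998, 0.061, 0.001], [0.061, 0.998, -0.001], [-0.001, -0.001, -1.0]]
force: [-0.3, 0.4, 3.0]
gripper_width: -0.0
```

```bash
python3 - <<'E'
from h import *
b=cams.get_image("scene")[170:310,210:400];a=cams.get_image("wrist")
b=cv2.resize(b,None,fx=2,fy=2,interpolation=cv2.INTER_CUBIC)
o=np.zeros((420,560+380,3),np.uint8);o[:,:560]=a;o[:280,560:]=b
cv2.imwrite("pics/w2.png",cv2.resize(o,(800,357),interpolation=cv2.INTER_AREA))
s=sensors.get_state();print(s["force"],s["ee_pos"])
E
```

```text
[0.58063915 0.32146597 2.92943524] [468.67971266 132.46355814  77.85300604]
```

View pics/w2.png

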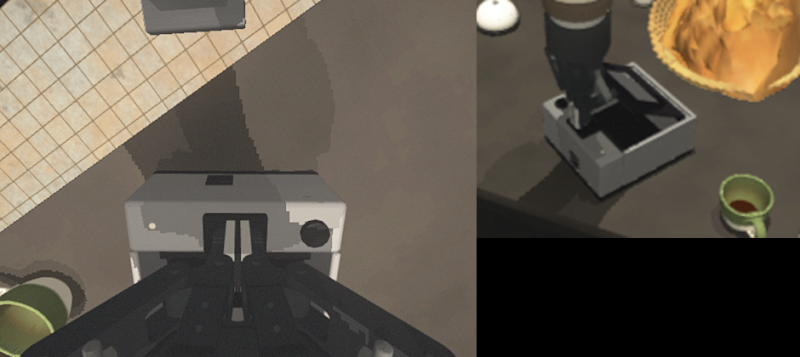

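The cover popped up (visible in the scene crop at right) with the fingers still on the tab. Releasing upward and forward.

>>> {"fn": "step_arm", "kwargs": {
  "moves": "0 0 0 0 0 0.6 0; 0 0 0 -0.3 0 1.2 0; 0 0 0 -0.6 0 2 0; 0 0 0 -0.6 0 2.2 0; 0 0 0 -0.6 0 2.2 0; 0 0 0 -0.6 0 2.2 0"
}}

```text
clock: 3.22
ee_pos: [462.7, 132.5, 100.0]
orientation: [[-0.998, 0.061, 0.001], [0.061, 0.998, -0.0], [-0.001, -0.0, -1.0]]
force: [0.5, 0.2, -0.2]
gripper_width: -0.2
```

```bash
python3 - <<'E'
from h import *
b=cams.get_image("scene")[150:310,210:400]
a=cams.get_image("top")[150:290,260:400]
b=cv2.resize(b,(475,400),interpolation=cv2.INTER_CUBIC)
a=cv2.resize(a,(320,320),interpolation=cv2.INTER_CUBIC)
o=np.zeros((400,795,3),np.uint8);o[:,:475]=b;o[:320,475:]=a
cv2.imwrite("pics/w3.png",o)
s=sensors.get_state();print(s["force"],s["ee_pos"])
E
```

```text
[-0.1277325   0.011253    0.16043005] [462.58016866 132.41284575  99.59232401]
```

View pics/w3.png

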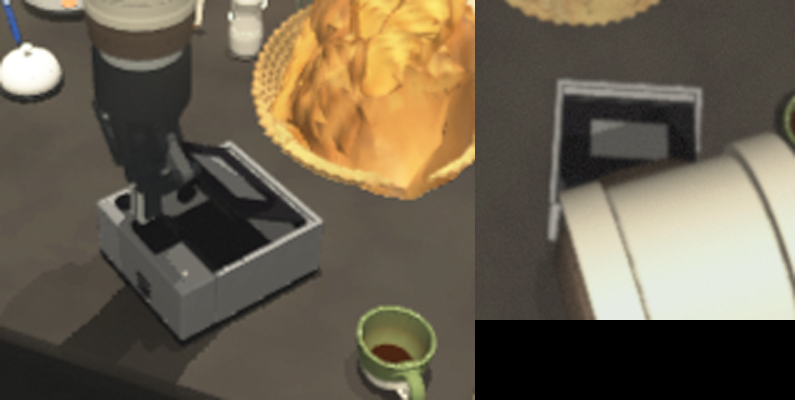

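The cover stands part open, the tab is free of the fingers, and force is about zero. Pushing the cover back along its arc, first stage.

>>> {"fn": "step_arm", "kwargs": {
  "moves": "0 0 0 1 -0.06 0 0; 0 0 0 2 -0.12 0 0; 0 0 0 2.8 -0.17 0.1 0; 0 0 0 3.3 -0.2 0.6 0; 0 0 0 3.8 -0.23 1.1 0; 0 0 0 4.3 -0.26 1.6 0; 0 0 0 4.9 -0.3 1.9 0; 0 0 0 5.5 -0.33 2.2 0; 0 0 0 6.1 -0.37 2.5 0; 0 0 0 6.8 -0.4 2.8 0; 0 0 0 7.4 -0.45 3.1 0; 0 0 0 8 -0.5 3.4 0; 0 0 0 8.6 -0.52 3.6 0; 0 0 0 8.6 -0.52 3.6 0"
}}

```text
clock: 4.48
ee_pos: [549.8, 127.1, 135.8]
orientation: [[-0.998, 0.061, 0.001], [0.061, 0.998, -0.001], [-0.001, -0.001, -1.0]]
force: [0.0, 0.8, -0.2]
gripper_width: -0.0
```

```bash
cat > look.py <<'E'
import sys
from h import *
b=cams.get_image("scene")[150:310,210:400]
a=cams.get_image("top")[150:290,260:400]
b=cv2.resize(b,(475,400),interpolation=cv2.INTER_CUBIC)
a=cv2.resize(a,(320,320),interpolation=cv2.INTER_CUBIC)
o=np.zeros((400,795,3),np.uint8);o[:,:475]=b;o[:320,475:]=a
cv2.imwrite(sys.argv[1],o)
s=sensors.get_state();print(s["force"],s["ee_pos"])
E
python3 look.py pics/w4.png
```

```text
[-0.52982647  0.11799292 -0.5022008 ] [548.75027719 127.1572414  135.40993719]
```

View pics/w4.png

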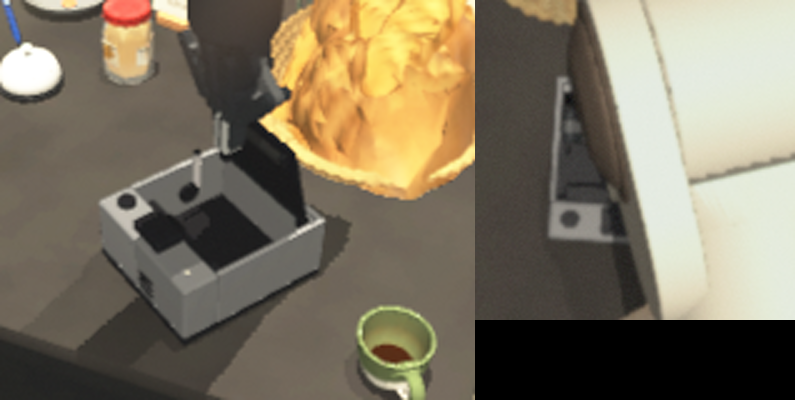

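The cover is now near upright against the fingertips, and the printer has not moved. Second stage.

>>> {"fn": "step_arm", "kwargs": {
  "moves": "0 0 0 0.7 -0.04 0.2 0; 0 0 0 1.4 -0.08 0.4 0; 0 0 0 2.1 -0.13 0.5 0; 0 0 0 2.7 -0.16 0.5 0; 0 0 0 3.2 -0.2 0.5 0; 0 0 0 3.7 -0.23 0.5 0; 0 0 0 4.1 -0.25 0.5 0; 0 0 0 4.5 -0.27 0.5 0; 0 0 0 4.8 -0.29 0.5 0; 0 0 0 4.8 -0.29 0.5 0"
}}

```text
clock: 5.42
ee_pos: [597.2, 124.3, 140.2]
orientation: [[-0.998, 0.061, 0.0], [0.061, 0.998, -0.001], [-0.0, -0.001, -1.0]]
force: [-0.4, 0.6, -0.4]
gripper_width: -0.0
```

```bash
python3 look.py pics/w5.png
```

```text
[ 0.10577753  0.05968193 -0.533029  ] [596.78722307 124.28939513 140.37983282]
```

View pics/w5.png

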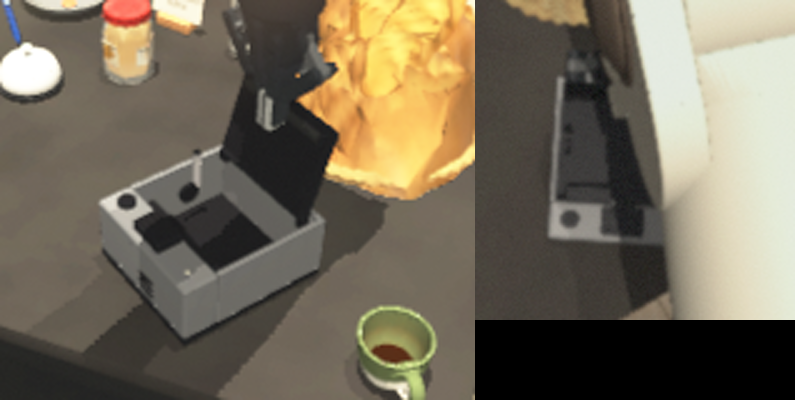

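>>> {"fn": "step_arm", "kwargs": {
  "moves": "0 0 0 0.2 0 0 0; 0 0 0 0.4 -0.02 0 0; 0 0 0 0.5 -0.03 0 0; 0 0 0 0.5 -0.03 0 0"
}}

```text
clock: 5.85
ee_pos: [602.0, 124.0, 140.4]
orientation: [[-0.998, 0.061, 0.0], [0.061, 0.998, -0.001], [-0.001, -0.001, -1.0]]
force: [-0.0, 0.1, 0.0]
gripper_width: -0.1
```

No stop force felt. Drawing clear (back in -x first, then up) and measuring the cover.

>>> {"fn": "step_arm", "kwargs": {
  "moves": "0 0 0 -1 0.06 0 0; 0 0 0 -3 0.18 0 0; 0 0 0 -6 0.36 1 0; 0 0 0 -9 0.5 3 0; 0 0 0 -12 0.7 6 0; 0 0 0 -15 0.9 9 0; 0 0 0 -18 2 11 0; 0 0 0 -20 5 12 0; 0 0 0 -22 9 12 0; 0 0 0 -24 13 12 0; 0 0 0 -25 17 12 0; 0 0 0 -26 21 12 0; 0 0 0 -26 24 12 0; 0 0 0 -26 24 12 0"
}}

```text
clock: 7.02
ee_pos: [340.8, 368.7, 259.1]
orientation: [[-0.998, 0.057, -0.0], [0.057, 0.998, -0.0], [0.0, -0.0, -1.0]]
force: [0.0, 1.2, 0.8]
gripper_width: -0.0
```

```bash
cat > fin.py <<'E'
from h import *
a=cams.get_image("top");b=cams.get_image("scene")
s=sensors.get_state();print(s["force"],s["ee_pos"])
O=np.array([527,128.5]);X=np.array([.998,-.061]);Y=np.array([.061,.998])
for th in(1.6,1.7,1.8,1.95):
  for y in(-63,63):
    w=O+X*(60-93*np.cos(th))+Y*y;p=[*w,74.5+93*np.sin(th)]
    print(th,y,((proj("top",p)-[265,140])*3.6).round(),(( proj("scene",p)-[225,150])*2.6+[400,0]).round())
o=np.zeros((470,800,3),np.uint8)
o[:468,:396]=cv2.resize(a[140:270,265:375],None,fx=3.6,fy=3.6,interpolation=cv2.INTER_CUBIC)
o[:390,400:790]=cv2.resize(b[150:300,225:375],None,fx=2.6,fy=2.6,interpolation=cv2.INTER_CUBIC)
cv2.imwrite("pics/fin.png",o)
E
python3 fin.py
```

```text
[ 0.56412224 -0.00223501 -0.37780663] [341.42128883 364.87355485 259.85948877]
1.6 -63 [353. 182.] [686. 144.]
1.6 63 [122. 169.] [591.  70.]
1.7 -63 [354. 165.] [695. 140.]
1.7 63 [122. 152.] [600.  67.]
1.8 -63 [354. 149.] [703. 138.]
1.8 63 [123. 136.] [608.  65.]
1.95 -63 [354. 126.] [715. 136.]
1.95 63 [125. 113.] [619.  64.]
```

View pics/fin.png

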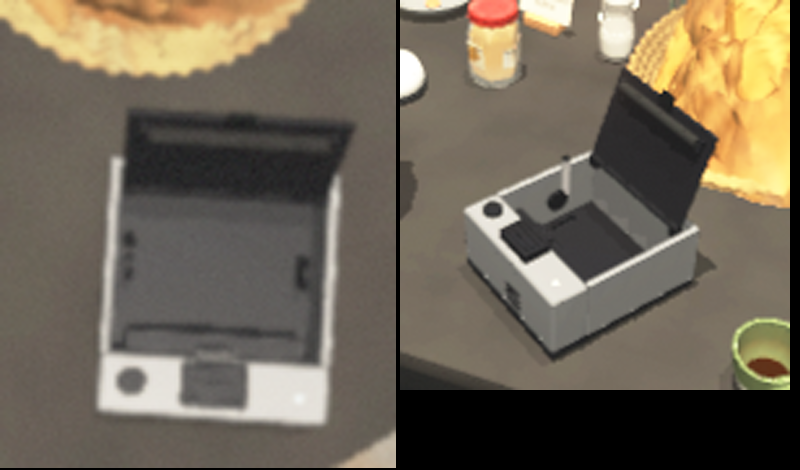

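The cover edge is at (127,111) and (354,123) in the top crop and about (620,68) and (717,137) in the scene crop, both matching 1.95 rad. The tab is proud, the front corner of the printer has not moved, and the arm is clear. Handing in.

```bash
python3 -c "
from h import *
print(env.close_job())"
```

```text
the job is handed in; nothing more can be done
None
```

I pressed the release tab (about 3 N) and the cover sprang up. I then let go of the tab, pushed the cover back with the closed fingertips and drew the arm clear. The job was handed in at about 7 s.

- **Cover:** in the last pictures, both cameras put its free edge where the fully open 1.95 rad position should be. I felt no stop force while pushing, so that angle rests on the pictures alone.
- **Tab and printer:** the tab looks back up. The printer is where it stood, to within about a pixel (roughly 3 mm).
- **Feed button and bystanders:** I kept the fingers off the feed button. I never went near the bell, jar or cup, and they look undisturbed, though I did not measure them again.
- **Arm:** the wrist force reads about zero, so the robot is touching nothing.

No check failed or disagreed.

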